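Open the left-hand clamped seal box and lay out the seals

TASK

Get the company seals out for a signing: turn the click dial three clicks clockwise and unscrew the left-hand clamp (clockwise) until the white line on its claw points straight away from the cover at the open mark, then lift the cover off and set it down level on the middle of the felt mat. Lay every seal flat inside the wooden tray, none standing, stacked or on its edge, leaving the round ink tin in the box. Then put the cover back on the box, fully down, and turn the dial back to zero to lock it, leaving the clamp at its open mark and everything else on the desk undisturbed.

Things in the scene. Friction and masses are not known exactly. Their poses are not given: they have to be found in the camera images.
- base: Foot plate of the seal box, fixed: dark steel, 270 x 290 mm, 6 mm thick; origin under its centre, z up. On it a low rim (226 x 156 mm outside, 5 mm thick, top 14 mm above the desk) round a felt floor 6 mm above the desk. Two posts stand outside the cover on the plate's y axis: left-hand clamp at y +122 mm, click dial at y -122 mm.
- clamp_grip (a point): On the vertical axis of the left-hand clamp, fixed to the base, 98 mm above the desk: middle of its wing, a black bar 46 mm long, 13 mm thick, 86 to 110 mm above the desk. Below and square to it a flat steel claw 46 mm long (top 63 mm above the desk) with a white line holds the cover's edge down when tight. The clamp rises only 0.8 mm per rad.
- clamp_mark (a point): The open mark: a white tick engraved on the foot plate beyond the clamp's axis, on the side away from the cover. A white curved arrow beside it shows the way to loosen: clockwise from above.
- clamp (a joint): Turn of the left-hand clamp in rad, growing CLOCKWISE seen from above, which loosens. 0 = tight: claw and white line point at the cover (base -y), wing along base x. 3.14 = line points straight away from the cover at the open mark, wing along base x again. Stops at -0.05 and 3.9. Starts between 0 and 0.4. Friction 0.05 N m; stays as left.
- dial_grip (a point): On the vertical axis of the click dial, fixed to the base, 86 mm above the desk: a round black fluted knob 36 mm across, 72 to 98 mm above the desk. Below it a flat steel nose 46 mm long (top 63 mm above the desk) with a white line turns with it; at 0 it reaches over the cover's edge and locks it down.
- dial (a joint): Turn of the click dial in rad, growing clockwise seen from above. A click every 24 degrees: 0, 0.419, 0.838, 1.257 (third) and so on; let go, it snaps into the nearest; passing one takes about 0.06 N m. Starts at 0 (locked: nose points at the cover, base +y). Stops at -0.15 and 2.6.
- cover: Lift-off hood of the box, loose: aluminium, open below, 242 x 172 mm outside, walls 4 mm, 45 mm high, 0.35 kg; origin at the centre of its underside, z up. In place it stands on the foot plate round the rim, axes along the base's (or half a turn round), underside 6 mm above the desk, 4 mm of play each way. Lift it 110 mm or more before moving it sideways, to clear the posts.
- cover_handle (a point): Centre of the cover's grip: a wooden bar 92 mm along the cover's x, 13 mm thick, 12 mm high, on two studs over the middle of the cover, 73 mm above the cover's underside; 22 mm free below the bar.
- tray: The signing tray, fixed: dark wood, 210 mm along its x, 160 mm along its y outside; walls 4 mm thick, tops 12 mm above the desk; floor 4 mm above the desk. Origin at the centre of its underside, z up.
- mat_top (a point): Centre of the top of the grey felt mat, fixed: 280 mm along its x, 210 mm along its y, 3 mm thick. Tray and mat lie left and right of the seal box, either way round.
- tin_center (a point): Centre of a round steel-topped ink tin, 47 mm across, 16 mm high, loose, on the felt of the seal box among the seals. It stays there.
- seal0_center (a point): Centre of a seal (stamp): a loose square bar of wood, horn or resin, 56 mm long along its x, 24 x 24 mm thick, brass band near one end, about 50 g. At first it lies flat on the felt in the seal box, under the cover, roughly along the base's x. Two to four of the four seals are there; an absent one reads None from the start.
- seal1_center (a point): Centre of a seal (stamp): a loose square bar of wood, horn or resin, 56 mm long along its x, 24 x 24 mm thick, brass band near one end, about 50 g. At first it lies flat on the felt in the seal box, under the cover, roughly along the base's x. Two to four of the four seals are there; an absent one reads None from the start.
- seal2_center (a point): Centre of a seal (stamp): a loose square bar of wood, horn or resin, 56 mm long along its x, 24 x 24 mm thick, brass band near one end, about 50 g. At first it lies flat on the felt in the seal box, under the cover, roughly along the base's x. Two to four of the four seals are there; an absent one reads None from the start.
- seal3_center (a point): Centre of a seal (stamp): a loose square bar of wood, horn or resin, 56 mm long along its x, 24 x 24 mm thick, brass band near one end, about 50 g. At first it lies flat on the felt in the seal box, under the cover, roughly along the base's x. Two to four of the four seals are there; an absent one reads None from the start.
- coffee: A bystander: grey mug 74 mm across, 75 mm high, on a dark saucer beyond the box, to the right; origin at the centre of its underside. Leave alone.
- stapler: A bystander: grey and black stapler, 140 mm long, 52 mm high, beyond the box, to the left; origin at the centre of its underside. Leave alone.

How it is judged:
By the outcome, as a careful person would: the job done as asked, in the order asked, and still so for the second after the job is handed in, with the robot touching nothing.
Of seal0, seal1, seal2, seal3 only 2 to 4 are there at a start; the rules pass over those that are not, and their reading is None.
At some moment in a run one of seal0, seal1, seal2, seal3 may be knocked a few centimetres aside while the robot is not near it.
It also fails if it takes over 210 s, if anything falls off the work surface, if the arm or the gripper's body presses on something with over 40 N, if the wrist force passes 120 N, or if a joint passes its speed limit or range.

ROBOT

A 6-joint arm with a two-finger parallel gripper is mounted at the origin on the work surface. World frame = base frame: x ahead of the robot, y to its left, z up, the work surface at z = 0. Lengths are in m, angles in rad, forces in N, time in s.
With the tool pointing down it reaches from about 0.275 to 0.875 m from the base axis. Payload 12.5 kg.
Tool frame: the origin (TCP) lies on the centre line of the jaws, within the pads' length; the fingertips stand r.finger_overhang ahead of it and the grasp point (between the pads) lies 3 mm ahead of it (r.finger_overhang is the distance from the TCP to the fingertips, in m); z points along the fingers, y is the line along which they close (so a half turn about z gives the same grasp; the last joint's range is limited). The gripper opens to 85 mm and grips with 20 to 120 N. Pads are 22 mm wide; open, the fingers measure 114 mm over their backs; the gripper's body (76 mm by 85 mm) begins 54 mm behind the grasp point. The pads swing forward as they close: fully open they stand 13 mm farther back than shut.
Start: joints at [1.249, 0.351, 1.652, -0, 1.139, -0.085], TCP at [0.129, 0.535, 0.253] pointing down, gripper open.
Joint ranges: [-2.75, 2.75], [-0.79, 2.1], [0.01, 2.65], [-1.57, 4.71], [0.07, 3.14], [-2.87, 2.87]. Speed limits (rad/s): [2.22, 2.22, 2.79, 3.14, 3.14, 3.14].

INTERFACE

Orientations are given as a unit quaternion [x, y, z, w].
In Python, from cell import r, optics gives the robot as it stands. The module is installed in compiled form; this text tells all that it offers. Calls block until the motion is done:
- r.move_to(position, orientation): joint-space move of the TCP to a pose.
- r.move_linear(position, rot=None, vel=0.15): straight line of the TCP; rot=None keeps the orientation; vel is the mean speed in m/s.
- r.set_joints(angles): joint-space move.
- r.set_gripper(opening, squeeze=None): opening from 0.0 (shut) to 1.0 (fully open); squeeze is the grip in N (None keeps the last); returns when the fingers have stopped.
- r.sleep(seconds).
- r.inverse_kinematics(position, orientation): joint angles nearest the present ones, or None.
- optics.get_image(name): name is "side" or "top" or "wrist"; returns a dict with "pixels" (400x640x3 uint8, red, green, blue), "depth" (400x640 float32, m along the optical axis (not along the pixel's ray), 0 where there is no reading), "fx", "fy", "cx", "cy" (pixels), "camera_from_world" (4x4, takes a point from world to camera coordinates); the wrist camera has in their place "mount" (4x4, takes a point from camera to tool coordinates, whose origin is the TCP and whose axes are the flange's). Camera axes: x right, y down, z forward; pixel columns grow to the right and rows downward; lengths in m; the calibration is good to about 2 mm. A picture is of the moment at which its call begins: read the wrist's pose just before it.
A pose or a line that the arm cannot do raises r.PlanningError and nothing moves.
- r.hand_in(): hands the job in; it is judged then, once.
Readings, each from a call of its own:
- r.current_t(): time.
- r.current_q(): joint angles.
- r.current_qvel(): joint speeds.
- r.current_effort(): joint torques, N m.
- r.current_tool_pos(): TCP position.
- r.current_ee_rot(): TCP orientation.
- r.current_contact_force(): force on the tool from outside, world axes, zero at the start.
- r.current_torque(): the same for the moment, N m.
- r.current_opening(): opening from 0.0 (shut) to 1.0 (fully open).
- r.current_finger_force(): force on a finger pad.
Only numpy, scipy, OpenCV 4.12 (cv2) and the standard library are available. Lean on these libraries where they do the work, as an engineer would, in place of code of your own. Each camera call takes 0.05 s, during which the arm holds its last target. There are 200 camera calls.

## Working session

There is one attempt and no reset: what is moved stays moved. The work goes in short steps, each a Python script; the robot and the scene stay as the last script left them, time stands still between calls to the robot, and variables do not carry over. Pictures are saved under pics/ and viewed, at most 14 in all, crops included, and the job is handed in when it is done.

```bash
mkdir -p pics
cat > h.py <<'E'
import numpy as np, cv2
from cell import r, optics
from scipy.spatial.transform import Rotation as R
def shot(name, fn=None):
    if name=='wrist':
        p=np.array(r.current_tool_pos()); q=r.current_ee_rot()
    im=optics.get_image(name)
    if name=='wrist':
        T=np.eye(4); T[:3,:3]=R.from_quat(q).as_matrix(); T[:3,3]=p
        im['wfc']=T@np.array(im['mount'])
    else: im['wfc']=np.linalg.inv(np.array(im['camera_from_world']))
    if fn: cv2.imwrite('pics/'+fn,cv2.cvtColor(im['pixels'],cv2.COLOR_RGB2BGR))
    return im
def ray(im,u,v,z):
    d=np.array([(u-im['cx'])/im['fx'],(v-im['cy'])/im['fy'],1.])
    o=im['wfc'][:3,3]; w=im['wfc'][:3,:3]@d
    return o+w*(z-o[2])/w[2]
def pix(im,P):
    c=np.linalg.inv(im['wfc'])@np.append(P,1); return c[0]/c[2]*im['fx']+im['cx'],c[1]/c[2]*im['fy']+im['cy']
def down(yaw): # tool down, tool y axis (closing) at world angle yaw+90deg, tool x at yaw
    return (R.from_euler('z',yaw)*R.from_euler('x',np.pi)).as_quat()
E
python3 - <<'E'
from h import *
for n in ['top','side','wrist']:
    im=shot(n,n+'0.png'); print(n,im['fx'],im['cx'],im['cy'],im['wfc'].round(3).tolist())
print(r.current_tool_pos(),r.current_ee_rot(),r.finger_overhang,R.from_quat(r.current_ee_rot()).as_matrix().round(3).tolist(),r.current_t())
E
```

```text
top 520.660201434514 322.25233231729135 195.46955266117598 [[0.008, -0.99, 0.143, 0.365], [-1.0, -0.01, -0.014, 0.02], [0.015, -0.143, -0.99, 1.558], [0.0, 0.0, 0.0, 1.0]]
side 380.8833699831119 319.04862528732855 202.96677838340085 [[0.917, -0.305, 0.258, 0.333], [-0.399, -0.7, 0.593, -0.551], [-0.0, -0.646, -0.763, 0.84], [0.0, 0.0, 0.0, 1.0]]
wrist 348.92032836030097 316.94047710407403 195.56436889559103 [[0.234, 0.938, 0.257, 0.064], [0.972, -0.226, -0.062, 0.549], [-0.0, 0.265, -0.964, 0.374], [0.0, 0.0, 0.0, 1.0]]
[0.12893935 0.53445089 0.25290505] [ 1.18129642e-01  9.92998091e-01 -4.14234552e-04 -8.56153437e-05] 0.022 [[-0.972, 0.235, -0.0], [0.235, 0.972, -0.001], [0.0, -0.001, -1.0]] 0.15
```

View pics/top0.png

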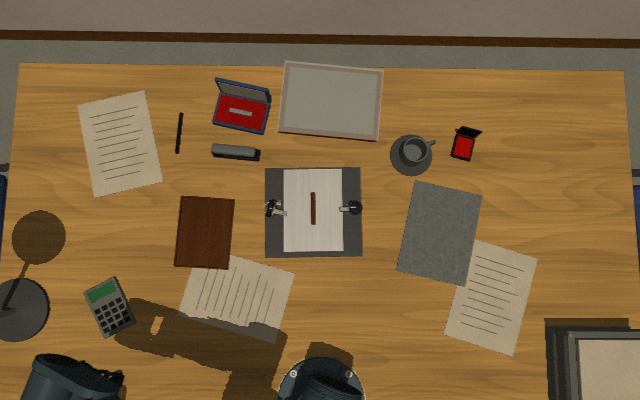

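View pics/side0.png

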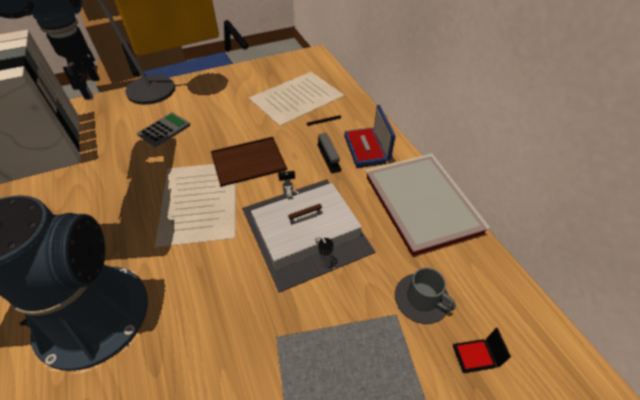

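The top view shows the foot plate spanning about (265–362, 167–257), with the clamp at (273,208) and the dial at (351,208). The handle is at (313,208), the tray at (205,232), and the mat at (440,232). The side view shows the same layout. Next I'll measure it.

```bash
cat > m.py <<'E'
from h import *
im=shot('top'); px=im['pixels']; hsv=cv2.cvtColor(px,cv2.COLOR_RGB2HSV)
S=hsv[...,1].astype(int);V=hsv[...,2].astype(int)
print('plate',hsv[250,275],'tray',hsv[232,205],'mat',hsv[232,440],'wood',hsv[280,400],'cover',hsv[230,330],'handle',hsv[208,313])
def rect(mask,box,z,name):
    m=np.zeros_like(mask,np.uint8); x0,y0,x1,y1=box; m[y0:y1,x0:x1]=mask[y0:y1,x0:x1]
    m=cv2.morphologyEx(m,cv2.MORPH_OPEN,np.ones((3,3)))
    c=max(cv2.findContours(m,cv2.RETR_EXTERNAL,cv2.CHAIN_APPROX_NONE)[0],key=cv2.contourArea)
    w=np.array([ray(im,*p,z)[:2] for p in c[:,0]],np.float32)
    b=cv2.minAreaRect(w*1000); print(name,np.round(b[0],1),np.round(b[1],1),round(b[2],2)); return b
low=S<70
rect(low,(255,155,372,270),.006,'plate')
rect((V<110)&(S>120),(165,185,245,280),.010,'tray')
rect(low&(V<150),(385,170,490,295),.003,'mat')
rect((low&(V>150)),(282,160,345,258),.051,'cover')
rect((S>90),(300,180,325,235),.085,'handle')
E
python3 m.py
python3 - <<'E'
from h import *
im=cv2.imread('pics/top0.png')
a=im[150:290,160:500]; cv2.imwrite('pics/c1.png',cv2.resize(a,(800,330),interpolation=cv2.INTER_CUBIC))
E
```

```text
plate [ 8 31 66] tray [ 12 195  72] mat [26 36 99] wood [ 17 156 149] cover [ 20  40 172] handle [ 14 207  74]
plate [541.8  27.2] [267.7 286.1] 1.49
tray [476.7 348.5] [162.2 211.4] 86.55
mat [ 481.9 -353.6] [211. 280.] 77.14
cover [542.2  26.3] [239.9 168.8] 1.09
handle [542.5  27.7] [86.   8.6] 0.61
```

View pics/c1.png

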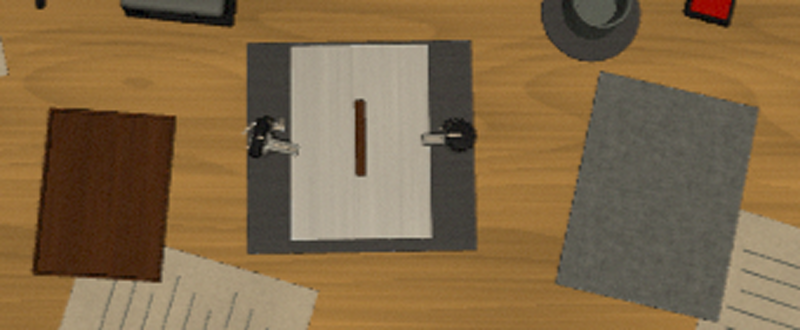

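The crop shows the dial nose pointing at the cover and the clamp claw turned slightly off it, with the wing at about (262,135). I'll go above the dial, then the clamp, for one close look at each.

```bash
cat >> h.py <<'E'
B=np.array([.5422,.027]); BY=0.019
def b2w(x,y): 
    c,s=np.cos(BY),np.sin(BY); return B+np.array([c*x-s*y,s*x+c*y])
E
python3 - <<'E'
from h import *
d=b2w(0,-.122);c=b2w(0,.122);print(d,c)
for y in [BY,BY+np.pi/2,BY+np.pi,BY-np.pi/2]:
    for p in (d,c):
        q=r.inverse_kinematics([*p,.2],down(y)); print(round(y,2), None if q is None else np.round(q,2))
r.move_to([c[0],c[1],.24],down(BY+np.pi)); print(np.round(r.current_q(),2),r.current_tool_pos(),r.current_t())
a=shot('wrist','w1.png')
r.move_to([d[0],d[1],.24],down(BY+np.pi)); print(r.current_tool_pos(),r.current_t())
b=shot('wrist','w2.png')
print(pix(a,[*c,.098]),pix(a,[*c,.063]),pix(b,[*d,.098]),pix(b,[*d,.063]))
i=np.hstack([a['pixels'],b['pixels']]);cv2.imwrite('pics/w12.png',cv2.resize(i,(800,250),interpolation=cv2.INTER_AREA)[...,::-1])
E
```

```text
[ 0.54451786 -0.09497798] [0.53988214 0.14897798]
0.02 [-0.26  0.42  1.7  -0.    1.03  1.29]
0.02 [ 0.19  0.43  1.68 -0.    1.03  1.74]
1.59 [-0.26  0.42  1.7   0.    1.03 -0.28]
1.59 [ 0.19  0.43  1.68 -0.    1.03  0.17]
3.16 [-0.26  0.42  1.7   0.    1.03 -1.85]
3.16 [ 0.19  0.43  1.68  0.    1.03 -1.4 ]
-1.55 [-0.26  0.42  1.7  -0.    1.03  2.87]
-1.55 None
[ 0.19  0.38  1.64  0.    1.12 -1.4 ] [0.53969023 0.1496685  0.24005525] 2.225
[ 0.5446743  -0.0939333   0.24001883] 3.2417
(np.float64(317.19685644684625), np.float64(188.91870030164904)) (np.float64(317.13671439034897), np.float64(179.06304504924597)) (np.float64(316.7138624734313), np.float64(188.4947256347498)) (np.float64(316.69891222855176), np.float64(178.68333740348746))
```

View pics/w12.png

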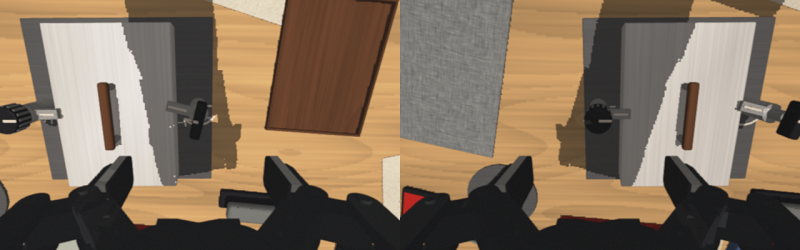

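Predicted axis pixels (317,189) and (317,188) match the wing at about (315,189) and the knob at about (315,186). The claw is turned slightly clockwise. I'll get the wing angle by PCA, then turn the dial.

```bash
cat > dial.py <<'E'
from h import *
def turn6(delta,rate=1.0):
    q=np.array(r.current_q()); n=max(1,int(np.ceil(abs(delta)/0.35)))
    for i in range(n):
        q[5]+=delta/n; r.set_joints(q)
E
cat > t.py <<'E'
from dial import *
w=cv2.imread('pics/w1.png').max(2); print(w[160:225:8,290:345:5])
d=b2w(0,-.122); Q=down(BY+np.pi)
r.set_gripper(.75)
r.move_linear([*d,.13],Q); r.move_linear([*d,.090],vel=.08)
print(r.current_opening(),r.current_contact_force())
r.set_gripper(0,40); print('op',r.current_opening(),r.current_contact_force(),r.current_t())
q0=r.current_q()[5]; turn6(.419)
print(r.current_q()[5]-q0,R.from_quat(r.current_ee_rot()).as_matrix().round(2).tolist(),r.current_contact_force(),r.current_torque(),r.current_t())
E
python3 t.py
```

```text
[[ 51  53  52  52  77  78  66  76  52  53 102]
 [ 84  79  68  75  84  31  28  28  28 114  94]
 [120 123  82  83  78  25  27  27  41  53 101]
 [ 54  69  83  83  55  25  26  23  84  51 136]
 [ 51 136 120 112  69  29  27  29  53 108 219]
 [ 50  91  49  45  26  24  26  58  50  50 102]
 [ 54  53  52  28  23  26  23  52  52  51 108]
 [ 51  51  53  24  24  22  39  49  51  50 107]
 [ 52  52  51  51  50  46  50  52  50  51 102]]
0.748745185596148 [0.0813994  0.31408457 0.64704571]
op 0.41098016407008303 [-1.0528095   5.73971116  5.76352792] 5.5417
0.41967446392199337 [[-0.92, 0.39, 0.0], [0.39, 0.92, 0.0], [-0.0, 0.0, -1.0]] [ 2.72428113  9.43249634 -2.37559791] [ 1.61630519 -0.42485928  0.04626526] 6.175
```

```bash
cat > t.py <<'E'
from dial import *
turn6(.838); print(r.current_torque(),r.current_contact_force())
r.set_gripper(.75); d=r.current_tool_pos(); r.move_linear([d[0],d[1],.16])
w=cv2.imread('pics/w1.png').max(2); m=np.zeros_like(w); m[155:230,295:342]=(w[155:230,295:342]<46)
n,l,s,ce=cv2.connectedComponentsWithStats(m); k=1+s[1:,4].argmax(); p=np.argwhere(l==k)[:,::-1].astype(np.float32)
(cx,cy),(a,b),an=cv2.minAreaRect(p); print('wing',cx,cy,a,b,an)
vx,vy,_,_=cv2.fitLine(p,cv2.DIST_L2,0,.01,.01).ravel(); print('line ang from vertical',np.arctan2(vx,vy))
c=b2w(0,.122); r.move_to([*c,.2],down(BY+np.pi-.25)); print(r.current_q()[5]); a=shot('wrist','w3.png')
cv2.imwrite('pics/w3c.png',a['pixels'][20:340,:,::-1]); print(pix(a,[*c,.11]),pix(a,[*c,.063]),r.current_t())
t=shot('top'); cv2.imwrite('pics/t3.png',cv2.resize(t['pixels'][180:240,320:380,::-1],(480,480)))
E
python3 t.py
```

```text
[ 2.33971846 -1.87745695  0.05366987] [ 13.24546798  15.14716393 -10.22074954]
wing 316.9858703613281 192.36732482910156 19.39678192138672 62.87555694580078 14.470293045043945
line ang from vertical 2.9000187
-1.1525343945033137
(np.float64(319.8011979032037), np.float64(208.75630455601225)) (np.float64(319.3067683938643), np.float64(190.25506172774084)) 9.3167
```

View pics/w3c.png

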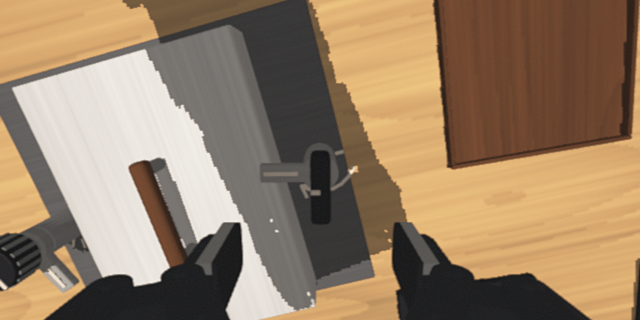

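The close view shows the wing upright in the picture at (320,188), aligned with the tool, so the clamp is at about 0.25 rad. The dial nose has swung off the cover at (60,270). I'll grip the wing and turn it clockwise by 2.89 rad.

```bash
cat > t.py <<'E'
from dial import *
c=b2w(0,.122)
r.move_linear([*c,.103],vel=.12); print(r.current_contact_force())
r.set_gripper(0,40); print(r.current_opening(),r.current_contact_force())
q0=r.current_q()[5]
turn6(1.4); print(r.current_contact_force(),r.current_torque(),r.current_tool_pos())
p=r.current_tool_pos(); r.move_linear([p[0],p[1],p[2]+.0012])
turn6(2.8916-(r.current_q()[5]-q0)); print(r.current_contact_force(),r.current_torque(),r.current_opening())
T=R.from_quat(r.current_ee_rot()).as_matrix(); print('yaw',np.arctan2(T[1,0],T[0,0])-BY)
r.set_gripper(.75); p=r.current_tool_pos(); r.move_linear([p[0],p[1],.21])
a=shot('wrist','w4.png'); print(r.current_t(),pix(a,[*c,.11]),pix(a,[*c,.063]))
cv2.imwrite('pics/w4c.png',a['pixels'][20:340,:,::-1])
E
python3 t.py
```

```text
[-0.50242613  0.82635459  0.24042242]
0.15431618007193335 [-0.58343989  5.13239272  3.36062182]
[2.63059473 8.40257469 5.30503125] [ 1.38316134 -0.33721291 -0.00569525] [0.54144661 0.15059976 0.10457794]
[ 4.89105936 -4.86622805  2.72501345] [-0.66605317 -0.89673005 -0.05144634] 0.14836948567858615
yaw 0.006792106221302035
16.2 (np.float64(318.2491688428497), np.float64(206.61119187657266)) (np.float64(318.150313419496), np.float64(189.1377828946561))
```

View pics/w4c.png

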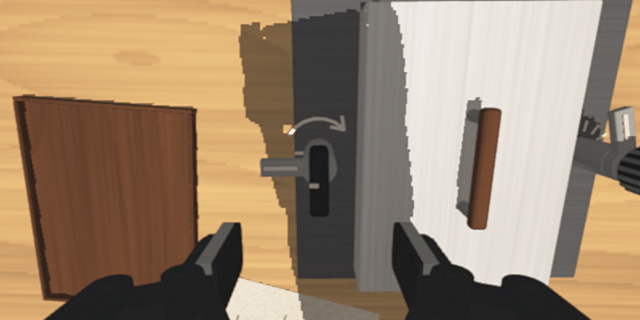

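The claw line points straight away from the cover, with the wing at (319,180) and the claw at (280,167). Now I'll move the cover to the mat.

```bash
cat > t.py <<'E'
from dial import *
h=[.5424,.0274]; M=[.4819,-.3536]; MY=np.radians(-12.9)
r.move_to([*h,.16],down(BY)); r.set_gripper(.6)
r.move_linear([*h,.082],vel=.1); print(r.current_contact_force())
r.set_gripper(0,70); print(r.current_opening(),r.current_contact_force())
r.move_linear([*h,.10],vel=.05); print('lift',r.current_contact_force(),r.current_torque(),r.current_opening())
r.move_linear([*h,.215],vel=.12); print(r.current_contact_force())
r.move_linear([*M,.215],down(MY),vel=.18); print(r.current_contact_force(),r.current_torque())
r.move_linear([*M,.088],vel=.1)
z=.088; f0=r.current_contact_force()[2]
while z>.074:
    z-=.001; r.move_linear([*M,z],vel=.02); f=r.current_contact_force()[2]; 
    if f-f0>2.5: break
print('z',z,f0,f,r.current_torque())
r.set_gripper(.6); print(r.current_t())
r.move_linear([*M,.18]); 
r.move_to([*B-[.02,0],.36],down(BY)); a=shot('wrist','w5.png'); print(r.current_t())
t=shot('top','t5.png'); cv2.imwrite('pics/t5c.png',cv2.resize(t['pixels'][150:290,160:500,::-1],(800,330)))
E
python3 t.py
```

```text
[ 0.08974323  0.07569662 -0.21317547]
0.13280063193117228 [-1.15968885 -0.67920541  6.87240982]
lift [ 0.12906186 -0.6520308  -2.83363913] [-0.0346433  -0.02180289 -0.03093039] 0.13738157120971947
[ 0.09837889  0.07889712 -4.3145659 ]
[ 0.51607626  0.36963839 -3.63289484] [ 0.029472   -0.0024104   0.00214306]
z 0.07899999999999999 -3.3751650361210332 6.065871915416976 [ 0.37178422  0.48217892 -0.02300339]
26.475
28.9083
```

View pics/w5.png

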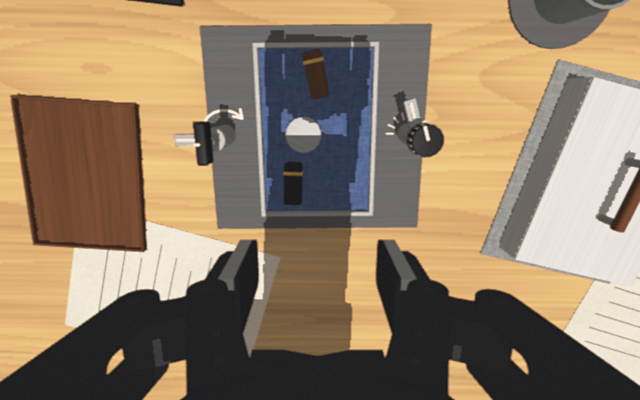

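View pics/t5c.png

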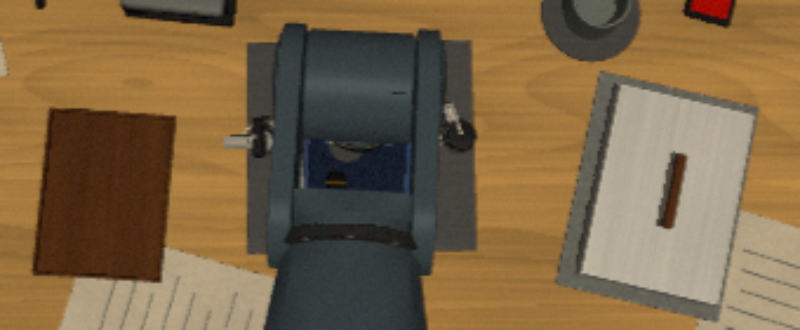

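The wrist view shows two seals: a brown one at (315,75) and a dark one at (293,183). The tin is at (303,134). The cover sits centred on the mat. The lit blue patches are only sunlight on the felt. Next I'll measure the seals.

```bash
cat > seals.py <<'E'
from h import *
def find(a, box, show=False):
    hsv=cv2.cvtColor(a['pixels'],cv2.COLOR_RGB2HSV).astype(int); H,S,V=hsv[...,0],hsv[...,1],hsv[...,2]
    blue=(H>100)&(H<130)&(S>70)
    m=np.zeros(H.shape,np.uint8); x0,y0,x1,y1=box
    m[y0:y1,x0:x1]=(~blue)[y0:y1,x0:x1]
    m=cv2.morphologyEx(m,cv2.MORPH_OPEN,np.ones((5,5)))
    out=[]
    for c in cv2.findContours(m,cv2.RETR_EXTERNAL,cv2.CHAIN_APPROX_NONE)[0]:
        if cv2.contourArea(c)<200: continue
        w=np.array([ray(a,*p,.030)[:2] for p in c[:,0]],np.float32)*1000
        b=cv2.minAreaRect(w); (l1,l2)=b[1]; an=b[2] if l1>l2 else b[2]-90
        out.append((b[0],b[1],an)); print(np.round(b[0],1),np.round(b[1],1),round(an,1),c[:,0].mean(0))
    return out
E
python3 - <<'E'
from seals import *
im=cv2.cvtColor(cv2.imread('pics/w5.png'),cv2.COLOR_BGR2RGB)
a=shot('wrist'); find(a,(268,50,368,208))
d=a['depth']; print(d[75,315],d[183,293],d[100,330])
print(cv2.cvtColor(a['pixels'],cv2.COLOR_RGB2HSV)[[75,190,150,134],[315,293,330,303]])
E
```

```text
[481.9  56.1] [57.2 26.5] 1.1 [292.77876106 182.92920354]
[546.5  43.6] [45.5 46.1] -88.9 [302.86407767 134.22330097]
[619.3  29.2] [56.5 26.7] 12.5 [315.53174603  73.98412698]
0.42767543 0.4628023 0.45879656
[[ 10 127  58]
 [ 15  16  31]
 [110  91  76]
 [ 18  21 222]]
```

```bash
cat >> seals.py <<'E'
TR=np.array([.4767,.3485]); TY=np.radians(-3.45)
def pick(x,y,yaw,tx,fn):
    r.move_to([x,y,.2],down(yaw)); r.set_gripper(.6)
    a=shot('wrist',fn); u,v=map(int,pix(a,[x,y,.03]))
    o=find(a,(u-75,v-75,u+75,v+75))
    o=[s for s in o if 50<max(s[1])<64 and 20<min(s[1])<33]
    assert len(o)>=1
    s=min(o,key=lambda s:np.hypot(s[0][0]/1000-x,s[0][1]/1000-y))
    x,y=np.array(s[0])/1000; yaw=np.radians(s[2]); print('seal',x,y,yaw)
    r.move_linear([x,y,.10],down(yaw)); r.move_linear([x,y,.030],vel=.1); f=r.current_contact_force()
    r.set_gripper(0,40); print('grip',r.current_opening(),f,r.current_contact_force())
    r.move_linear([x,y,.17]); print(r.current_opening(),r.current_contact_force())
    p=TR+tx*np.array([np.cos(TY),np.sin(TY)])
    r.move_linear([*p,.17],down(TY),vel=.25); r.move_linear([*p,.045],vel=.12); 
    z=.034; f0=r.current_contact_force()[2]
    while z>.027:
        r.move_linear([*p,z],vel=.03); f=r.current_contact_force()[2]
        if f-f0>2: break
        z-=.001
    print('placed z',z,f-f0); r.set_gripper(.6); r.move_linear([*p,.2],vel=.2); print(r.current_t())
E
python3 - <<'E'
from seals import *
pick(.482,.056,np.radians(1.1),-.05,'s1.png')
E
```

```text
[481.6  56.4] [56.5 25.6] 1.1 [314.06976744 182.38372093]
[533.8  43.9] [22.5 44.9] -88.9 [331.27407407 117.42962963]
[479.  57.] [131.7 135.9] -88.9 [291.62542373 204.83389831]
seal 0.4816202392578125 0.05644000244140625 0.019624499097063045
grip 0.2701087986302175 [0.15458579 0.524278   0.54384177] [-1.08066527  0.31838054  5.00379617]
0.26891400282892275 [-1.34438109e-03  9.55105076e-02 -1.36676774e+00]
placed z 0.027999999999999997 9.579154271542546
39.0417
```

Run:
```python
from seals import *
pick(.619,.029,np.radians(12.5),.05,'s2.png')
r.move_to([.44,.2,.40],down(0)); a=shot('wrist','w6.png'); print(r.current_t())
```

```text
[546.5  75.6] [14.6 14.9] -77.4 [248.65 246.8 ]
[560.3  46.3] [28.9 45.4] -77.4 [284.19083969 242.50381679]
[582.5 -40.8] [34.7 10.9] 15.2 [385.54545455 237.63636364]
[620.9  29.1] [57.9 25.3] 13.2 [317.25988701 178.17514124]
[661.7  39. ] [ 38.1 123.5] -77.4 [321.0109589  122.23561644]
seal 0.620888671875 0.029079257965087892 0.23122276979659542
grip 0.2726616459239348 [-0.7540971   0.57352939  0.2138364 ] [-1.6262475  -0.2003097   6.81082217]
0.26968627793873035 [-0.00121207  0.26724413 -1.01211965]
placed z 0.027999999999999997 8.1282019329371
49.8833
50.9583
```

View pics/w6.png

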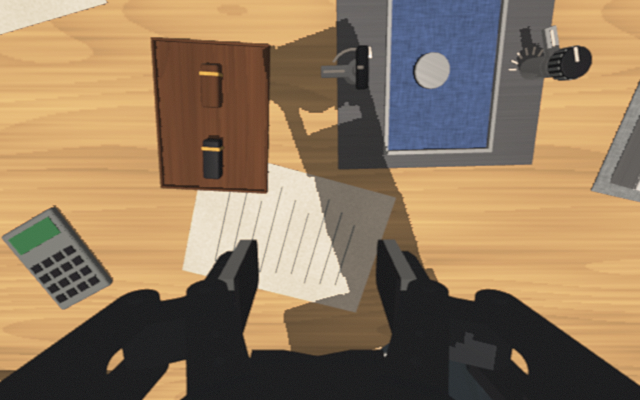

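Both seals lie flat in the tray at (210,86) and (212,158), and only the tin remains in the box at (432,70). I'll put the cover back.

```bash
cat > t.py <<'E'
from dial import *
h=np.array([.5424,.0274]); M=[.4819,-.3536]; MY=np.radians(-12.9)
r.move_to([*h,.25],down(BY)); r.move_to([*M,.17],down(MY)); r.set_gripper(.6)
r.move_linear([*M,.079],vel=.12); r.set_gripper(0,70); print(r.current_opening(),r.current_contact_force())
r.move_linear([*M,.215],vel=.12); print('lift',r.current_contact_force(),r.current_torque())
r.move_linear([*h,.215],down(BY),vel=.18); r.move_linear([*h,.110],vel=.12)
a=shot('side','side7.png'); cv2.imwrite('pics/s7.png',cv2.resize(a['pixels'][150:310,220:400,::-1],(720,560)))
f0=np.array(r.current_contact_force()); z=.100
while z>.078:
    r.move_linear([*h,z],vel=.03); f=np.array(r.current_contact_force())-f0
    if np.abs(f).max()>4: break
    z-=.002 if z>.086 else .001
print('z',z,f,r.current_torque(),r.current_t())
E
python3 t.py
```

```text
0.13835520576502033 [-1.36598529  0.55773997  5.60610529]
lift [-0.78373872  0.08901048 -3.0915741 ] [ 0.01526413 -0.01869867  0.03252494]
z 0.08199999999999999 [-4.10104132  1.45008433 10.01323829] [4.91314009e-04 5.06463749e-01 8.50893117e-03] 62.85
```

```bash
cat > t.py <<'E'
from dial import *
r.set_gripper(.6); p=r.current_tool_pos(); r.move_linear([p[0],p[1],.16])
d=b2w(0,-.122)+[0,.0012]
r.move_to([*d,.17],down(BY+np.pi-1.257)); print(r.current_q()[5]); r.set_gripper(.75)
r.move_linear([*d,.090],vel=.1); print(r.current_contact_force()); r.set_gripper(0,40); print(r.current_opening(),r.current_contact_force())
turn6(-1.277); print(r.current_torque(),r.current_contact_force())
r.set_gripper(.75); p=r.current_tool_pos(); r.move_linear([p[0],p[1],.16])
r.move_to([.44,.02,.40],down(BY)); a=shot('wrist','w8.png'); r.move_to([.129,.535,.253],down(2.9)); print(r.current_t())
E
python3 t.py; python3 - <<'E'
E
sed -i 's/^rect((S>90).*$/&\ncv2.imwrite("pics\/t8.png",cv2.resize(px[150:290,160:500,::-1],(800,330),interpolation=cv2.INTER_CUBIC))\ncv2.imwrite("pics\/side8.png",cv2.resize(shot("side")["pixels"][120:310,190:400,::-1],(640,580),interpolation=cv2.INTER_CUBIC))/' m.py; python3 m.py
```

```text
-0.5868251475672951
[0.16633716 0.43489614 0.69471322]
0.4115111436456835 [11.41425034  5.78586591  1.49627564]
[-1.18546365  0.5174952   0.00864368] [-1.89639093 -6.73705392 -1.71766276]
75.0833
plate [23 33 62] tray [ 13 219  70] mat [27 26 98] wood [ 17 154 152] cover [ 20  39 168] handle [ 13 210  74]
plate [541.5  42.4] [267.9 315.2] 1.47
tray [476.6 348.5] [162.3 211.2] 86.55
mat [ 481.9 -353.6] [211. 280.] 77.14
cover [542.2  26. ] [239.6 169.4] 1.08
handle [542.5  27.7] [86.   8.6] 0.61
```

View pics/w8.png

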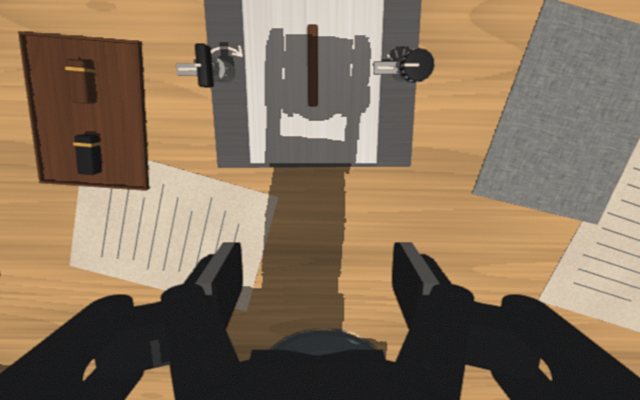

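View pics/t8.png

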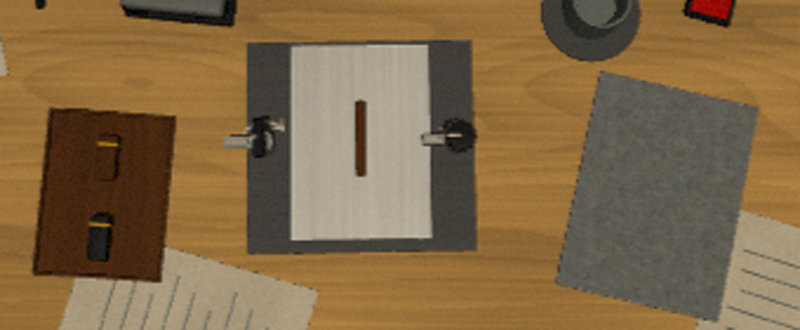

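View pics/side8.png

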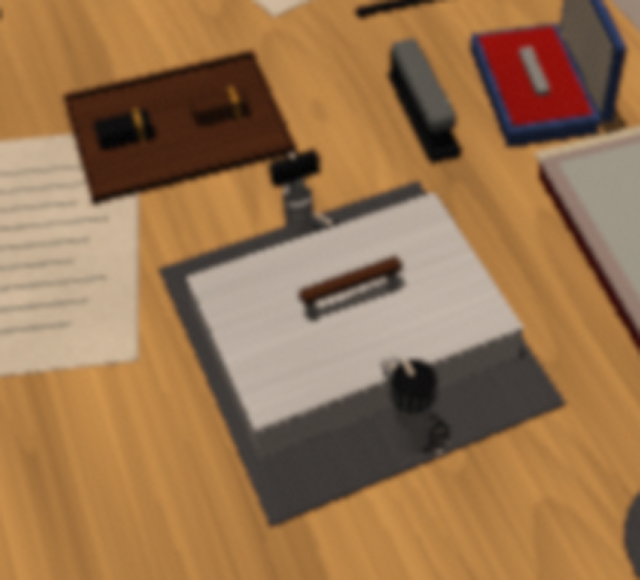

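The cover is seated exactly where it started, at (542.2, 26.0) mm. The dial nose points at the cover at (433,138) in the top crop, the claw points away at (237,141), and both seals lie flat in the tray.

```bash
python3 -c "
from cell import r
print(r.hand_in())"
```

```text
the job is handed in; nothing more can be done
None
```

Job handed in at about 75 s of robot time: both seals present (two of the possible four) lie flat in the tray, the tin is still in the box, the cover is fully down, the dial is at zero and the clamp is at its open mark.

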